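# Index the stone saw's feed by one turn and lock it

### The job

Feed the stone forward by one slice: push the upright handle of the feed hand wheel round clockwise (seen from above) through exactly one full turn, so that it is back where it started and never well past it. Then push the knob of the lock lever in against the feed's base until it is fully locked. Do both with the fingertips or the outside of the fingers, pushing without gripping or forcing anything, and leave the stone on the sled and everything lying about alone.

Things in the scene. Friction and masses are not known exactly. Their poses are not given: they have to be found in the camera images.
- wheel_axis (a point): Point on the hand wheel's upright axis at the height of the rim's middle, 115 mm above the bench. The wheel lies level on a round grey column: dark steel rim, 120 mm across between the centres of its 14 mm thick bar (rim top 122 mm above the bench), three spokes, hub 36 mm across whose top is 131 mm above the bench. The axes of this point say nothing of the handle's place.
- wheel_handle: Black upright handle on the rim over the end of one spoke, 60 mm from the wheel's axis, 16 to 21 mm thick; its top is 172 mm above the bench. Origin at its foot on its own axis, 115 mm above the bench (its lowest 7 mm are sunk in the rim). It may start in any direction round the wheel and it spins freely on its own spindle.
- feed_wheel (a joint): Turn of the hand wheel in rad: 0 at the start, grows clockwise seen from above; one turn is 6.283. Backwards it stops at -0.5. It has friction (about 2 N at the handle) and stays where it is left; it does not coast. One turn moves the sled with its stone 10 mm away from the wheel along the rails.
- lever_pivot (a point): Pivot of the lock lever, 70 mm above the bench, on a small bracket at the side of the feed's base that faces the robot, about 185 mm to the left of the wheel's axis. Its x axis points from the robot's side across the rails and its y axis along the rails, away from the wheel, so that the base and rails lie on its +x side.
- lever_knob: Black upright knob at the end of the lock lever, 14 to 19 mm thick, 60 mm from the lever's upright pivot; origin at its foot on the lever's centre line, 70 mm above the bench; its top is 116 mm above the bench. It spins freely on its spindle. The lever is a 12 mm steel bar swinging level at 70 mm height.
- lock_lever (a joint): Turn of the lock lever in rad, growing clockwise seen from above: 0 unlocked, with the bar sticking out towards the robot (55 degrees off the rails' line); 0.96, its stop, is fully locked, with the bar along the rails, pointing away from the wheel. Friction about 2 N at the knob; it stays where it is left.
- stone_blank: Pale stone block 55 x 85 x 45 mm lying loose on the sled, its top 101 mm above the bench; origin at the centre of its underside. Not to be touched: it rides along 10 mm when the wheel makes its turn.
- pot: Small white-capped jar, 64 mm across and 55 mm tall, standing behind the wheel. Origin on its underside. A bystander, not to be disturbed.
- stone_a: Pale stone block 60 x 35 x 30 mm lying near the wheel, on its right. Origin on its underside. A bystander, not to be disturbed.
- stone_b: Grey stone block 45 x 40 x 35 mm lying near the wheel, on its right towards the robot. Origin on its underside. A bystander, not to be disturbed.
- screwdriver: Screwdriver about 160 mm long lying behind the rails. Origin on its underside. A bystander, not to be disturbed.
- bowl: Open white bowl 100 mm across and 45 mm tall, at the right of the bench. Origin on its underside. A bystander, not to be disturbed.
- brush: Brush about 170 mm long lying between the feed unit and the robot. Origin on its underside. A bystander, not to be disturbed.
Mind the look-alikes: they are no part of the job. What is shaped like the part that bears wheel_axis but green or pink is not meant.

How it is judged:
By the outcome, as a careful person would: the job done as asked, in the order asked, and still so for the second after the job is handed in, with the robot touching nothing.
It also fails if it takes over 64 s, if anything falls off the work surface, if the arm or the gripper's body presses on something with over 40 N, if the wrist force passes 120 N, or if a joint passes its speed limit or range.

### The arm

A 7-joint arm with a two-finger parallel gripper is mounted at the origin on the work surface. World frame = base frame: x ahead of the robot, y to its left, z up, the work surface at z = 0. Lengths are in m, angles in rad, forces in N, time in s.
With the tool pointing down it reaches from about 0.425 to 0.875 m from the base axis. Payload 4.7 kg.
Tool frame: the origin (TCP) lies on the mounting face of the last link; the fingertips stand 173 mm ahead of it and the grasp point (between the pads) lies ahead of it (bot.grip_depth is the z of the grasp point in the tool frame, in m); z points along the fingers, y is the direction in which the jaws open and shut (so a half turn about z gives the same grasp; the last joint's range is limited). The gripper opens to 85 mm and grips with 20 to 120 N. Pads are 22 mm wide; open, the fingers measure 114 mm over their backs; the gripper's body (76 mm by 85 mm) begins 54 mm behind the grasp point. The pads swing forward as they close: fully open they stand 13 mm farther back than shut.
Start: joints at [1.174, 0.321, -0.07, 1.45, 0.023, 1.371, -0.057], TCP at [0.26, -0.596, 0.405] pointing down, gripper open.
Joint ranges: [-2.86, 2.86], [-0.3, 2.09], [-1.38, 1.24], [0.06, 2.45], [-1.56, 4.7], [0.09, 2.05], [-2.69, 2.69]. Speed limits (rad/s): [2.57, 2.57, 3.14, 3.14, 3.14, 3.14, 3.14].

### API

Orientations are given as [roll, pitch, yaw] about the fixed x, y, z axes, in that order (R = Rz(yaw) Ry(pitch) Rx(roll)).
In Python, from workcell import bot gives the robot as it stands. The module is installed in compiled form; this text tells all that it offers.
- The arm moves only by the tool play_rows, never from a script. Its argument "rows" is a list of rows, each an object of numbers: "jaw": the opening, from 0 (shut) to 1 (fully open); "x", "y", "z": the shift along the tool's x, y, z in mm; "twist": the turn about the tool's z in rad. In form: [{"jaw": .., "x": .., "y": .., "z": .., "twist": ..}, ...]. A call has exactly 5 rows; each row is the pose to reach, as a shift and turn from the pose commanded when the call began, along the tool's axes at that moment; what a row does not reach only later rows make up. A row lasts 1/12 s, in which the tool goes at most 41.7 mm and 7.16 degrees, less where a joint would pass 70% of its speed; a pose out of reach is approached as far as the arm can. A call with a gripper value outside its range is refused whole. The fingers move at their own pace and stop on an object; "newtons" is the grip in N (left out, the last holds). Time passes only in rows, so rows that repeat a pose let the fingers close, or fill a call up. It gives the time, the measured TCP pose, the force and the opening at its end, in the units of the state.
- bot.observe(): the state, without advancing time (a new reading comes with each control period).
- bot.capture(name): name is "scene" or "top" or "wrist"; returns (picture, depth): 420x560x3 uint8, red, green, blue; 420x560 float32, m along the optical axis (not along the pixel's ray), 0 where there is no reading.
- bot.camera_info(name): a dict with "intrinsics" (3x3 intrinsics, pixels), "extrinsics" (4x4, takes a point from camera to world coordinates); the wrist camera has in their place "T_tool_cam" (4x4, takes a point from camera to tool coordinates, whose origin is the TCP and whose axes are the flange's). Camera axes: x right, y down, z forward; pixel columns grow to the right and rows downward; lengths in m; the calibration is good to about 2 mm. A picture is of the moment at which its call begins: read the wrist's pose just before it. camera_info takes no time and is no camera call.
- bot.finish_job(): hands the job in, once; it reports no verdict.
The state is a dict: "time_s": time; "joint_positions": joint angles; "dq": joint speeds; "tau": joint torques, N m; "tcp_pos": TCP position; "eef_rot": TCP orientation; "wrist_force": force on the tool from outside, world axes, zero at the start; "wrist_torque": the same for the moment, N m; "finger_gap": finger opening in m.
Only numpy, scipy, OpenCV 4.12 (cv2) and the standard library are available. Lean on these libraries where they do the work, as an engineer would, in place of code of your own. Each camera call takes 0.05 s, during which the arm holds its last target. There are 200 camera calls.

## Working session

There is one attempt and no reset: what is moved stays moved. The work goes in short steps, Python scripts to look and compute and a tool call to move; the robot and the scene stay as the last step left them, time stands still between calls to the robot, and variables do not carry over. Pictures are saved under pics/ and viewed, and the job is handed in when it is done.

Besides the shell and the picture viewer there is one more tool, called after ">>>" by a JSON object that holds its "api" and its "payload", one argument or row to a line. play_rows: Moves the arm, as the interface text tells. Its arguments: {"type":"object","properties":{"rows":{"type":"array"},"newtons":{"type":"number"}},"required":["rows"]}

```bash
mkdir -p pics; ls; python3 - <<'E'
from workcell import bot
import cv2, numpy as np
print(bot.observe()); print(bot.grip_depth)
for n in ["scene","top"]:
    i=bot.camera_info(n); print(n,i)
    p,d=bot.capture(n); cv2.imwrite(f"pics/{n}0.png",p[:,:,::-1]); np.savez(f"{n}0.npz",p=p,d=d)
print(bot.camera_info("wrist"))
E
```

```text
pics
{'time_s': 0.0, 'joint_positions': array([ 1.174121  ,  0.32181178, -0.07008954,  1.45170183,  0.02258085,
        1.37079678, -0.05688399]), 'dq': array([-0.00172371,  0.00074251, -0.00016457,  0.00017153, -0.00015042,
       -0.0008594 , -0.00013998]), 'tau': array([ 6.35953875e-04, -4.93591762e+01, -3.81745733e-01, -3.14336228e+01,
        1.30279144e-02,  1.13678322e-02, -5.24590035e-06]), 'tcp_pos': array([ 0.25944798, -0.59573971,  0.40361703]), 'eef_rot': array([-3.13966345e+00,  7.97749084e-05,  4.10823315e-01]), 'wrist_force': array([ 0.04828086,  0.15261311, -0.60890148]), 'wrist_torque': array([-0.03455183,  0.03125771,  0.0325441 ]), 'finger_gap': 0.08587018343667512}
0.1547
scene {'intrinsics': array([[511.20879387,   0.        , 275.01651402],
       [  0.        , 511.20879387, 198.85353287],
       [  0.        ,   0.        ,   1.        ]]), 'extrinsics': array([[-0.52435119,  0.69913941, -0.48606576,  1.24521895],
       [ 0.85145051,  0.42421679, -0.30833772,  0.37764113],
       [-0.00937379, -0.57553818, -0.81772118,  1.24877096],
       [ 0.        ,  0.  
[... 296 characters left out ...]
.99963455, -0.02567188, -0.00846828, -0.05002782],
       [ 0.01317727, -0.18923131, -0.98184412,  0.98548913],
       [ 0.        ,  0.        ,  0.        ,  1.        ]])}
{'intrinsics': array([[343.87552605,   0.        , 279.80576122],
       [  0.        , 343.87552605, 209.60237148],
       [  0.        ,   0.        ,   1.        ]]), 'T_tool_cam': array([[-1.28965833e-03, -9.58870584e-01, -2.83840695e-01,
         7.26183857e-02],
       [ 9.99999133e-01, -1.31252892e-03, -1.09610213e-04,
         3.78414841e-04],
       [-2.67447112e-04, -2.83840590e-01,  9.58871445e-01,
         3.23970393e-02],
       [ 0.00000000e+00,  0.00000000e+00,  0.00000000e+00,
         1.00000000e+00]])}
```

View pics/scene0.png

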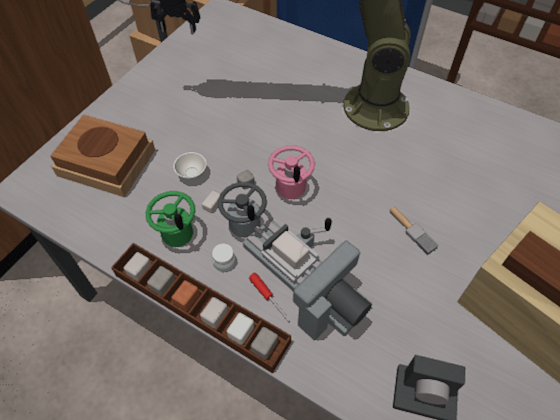

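View pics/top0.png

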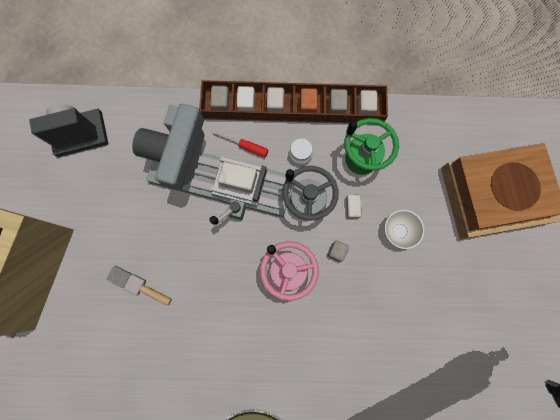

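Look-alikes for the wheel in the top view are grey/dark steel (310,193), green (371,144) and pink (289,271). The dark steel one fits the description. Candidates for the handle are (290,175) on the grey wheel, (352,127) on the green and (271,250) on the pink. The lever knob is at (214,220). Next is a close crop and measurements.

```bash
cat > h.py <<'E'
import numpy as np, cv2
from workcell import bot
def ray(name,u,v,z):
    i=bot.camera_info(name);K=i["intrinsics"];T=i["extrinsics"]
    d=T[:3,:3]@np.linalg.inv(K)@np.array([u,v,1.]);o=T[:3,3]
    return o+d*(z-o[2])/d[2]
def proj(name,P):
    i=bot.camera_info(name);K=i["intrinsics"];T=i["extrinsics"]
    P=np.atleast_2d(P);c=(P-T[:3,3])@T[:3,:3];q=c@K.T
    return q[:,:2]/q[:,2:]
E
python3 - <<'E'
import numpy as np,cv2
p=np.load("top0.npz")["p"][:,:,::-1]
cv2.imwrite("pics/topc.png",cv2.resize(p[120:270,170:370],None,fx=4,fy=4,interpolation=cv2.INTER_CUBIC))
p=np.load("scene0.npz")["p"][:,:,::-1]
cv2.imwrite("pics/scec.png",cv2.resize(p[140:270,200:360],None,fx=4.6,fy=4.6,interpolation=cv2.INTER_CUBIC))
E
```

```text
(no output)
```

View pics/topc.png

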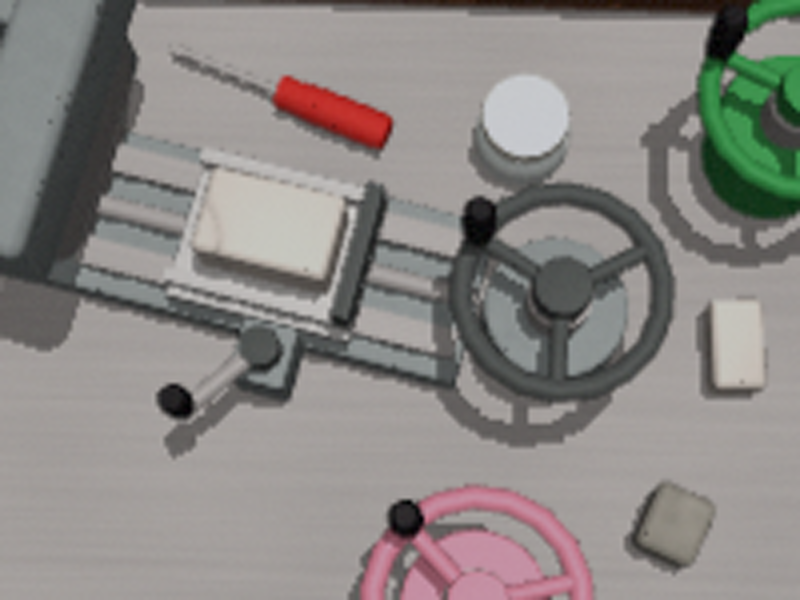

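View pics/scec.png

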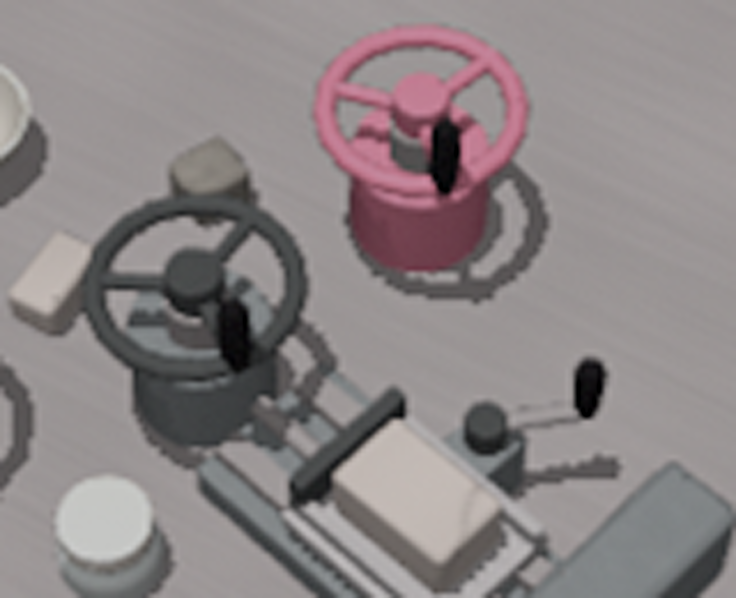

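```bash
python3 - <<'E'
import numpy as np,cv2
from h import *
from scipy.optimize import least_squares
for name,c0,roi in [("top",(310,192),62),("scene",(242,203),40)]:
    p=np.load(name+"0.npz")["p"].astype(int)
    m=((p.max(2)<95)&(p.max(2)-p.min(2)<20)&(p.max(2)>35)).astype(np.uint8)
    blk=(p.max(2)<=34)
    cv2.imwrite(f"pics/m_{name}.png",cv2.resize(m*255-0+0,None,fx=1.4,fy=1.4))
    C=ray(name,*c0,.115)
    for it in range(4):
        pts=[]
        for a in np.arange(0,2*np.pi,.05):
            # sample radially in world on plane .115
            rs=np.arange(.052,.078,.0005)
            q=proj(name,np.c_[C[0]+rs*np.cos(a),C[1]+rs*np.sin(a),np.full_like(rs,.115)])
            val=cv2.remap(m.astype(np.float32),q[:,0].astype(np.float32).reshape(1,-1),q[:,1].astype(np.float32).reshape(1,-1),cv2.INTER_LINEAR)[0]
            on=val>.5
            if on.sum()<10: continue
            i=np.where(on)[0][0]; j=i
            while j<len(on) and on[j]: j+=1
            if j==len(on): continue
            w=rs[j-1]-rs[i]
            if w<.018: pts.append((a,rs[i],rs[j-1]))
        P=np.array(pts);mid=(P[:,1]+P[:,2])/2
        X=C[:2]+np.c_[mid*np.cos(P[:,0]),mid*np.sin(P[:,0])]
        f=lambda t: np.hypot(X[:,0]-t[0],X[:,1]-t[1])-t[2]
        r=least_squares(f,[C[0],C[1],.06],loss="soft_l1",f_scale=.001)
        C=np.r_[r.x[:2],.115]
    print(name,r.x,len(P),np.std(f(r.x)))
    # black blobs
    n,l,s,c=cv2.connectedComponentsWithStats(blk.astype(np.uint8))
    for k in range(1,n):
        if 10<s[k,4]<400: print("blk",s[k],c[k])
E
```

```text
top [ 0.62751236 -0.12095359  0.05931531] 110 0.0009367381634852804
blk [379  89   7  25  85] [383.28235294 101.65882353]
blk [351  90   3  11  14] [352.21428571  94.85714286]
blk [ 56 117  52  39 158] [ 87.42405063 143.66455696]
blk [347 120  10  15  88] [351.11363636 127.65909091]
blk [286 170   8  12  60] [289.56666667 176.23333333]
blk [212 217   6   7  25] [214.92 220.76]
blk [268 245   8   9  30] [271.43333333 249.9       ]
blk [546 384  14  23 149] [554.60402685 392.47651007]
scene [ 0.62577596 -0.12145139  0.05939394] 90 0.00054517127552385
blk [360   0   9  38  95] [363.34736842  16.29473684]
blk [504  38  11   5  16] [509.25    40.1875]
blk [456  42   7  13  25] [459.24  47.4 ]
blk [546  52  11   5  14] [551.          54.14285714]
blk [355  72  46  34 157] [375.50955414  97.20382166]
blk [293 167   7  15  74] [296.22972973 173.44594595]
blk [243 203  12  18  98] [250.26530612 212.15306122]
blk [175 214   8  16  90] [178.48888889 221.41111111]
blk [325 219   6  12  57] [327.40350877 224.01754386]
blk [264 237  13  12  27] [269.33333333 244.33333333]
blk [ 66 275  10  13  14] [ 70.35714286 281.21428571]
blk [353 305  18  21  59] [362.30508475 314.81355932]
blk [404 359  10  27 113] [408.53982301 371.75221239]
blk [417 377  34  15  46] [435.95652174 380.5       ]
blk [455 384   7   7  13] [458.15384615 387.23076923]
blk [393 405  45  14  51] [414.         412.21568627]
```

```bash
python3 - <<'E'
import numpy as np
from h import *
C=np.array([.6267,-.1212])
for n,u,v in [("top",289.6,176),("scene",251,212)]:
    h=ray(n,u,v,.147)[:2]; print("handle",n,h,np.hypot(*(h-C)),np.degrees(np.arctan2(*(h-C)[::-1])))
for n,u,v in [("top",214,220.5),("scene",327.6,224)]:
    print("knob",n,ray(n,u,v,.095))
for n,u,v in [("top",235,206.3),("scene",305.5,232.5)]:
    print("piv",n,ray(n,u,v,.085))
# rails direction: front edge in top crop: (75,290)->(450,382)
a=ray("top",170+75/4,120+283/4,.04);b=ray("top",170+450/4,120+380/4,.04);print("rail",np.degrees(np.arctan2(a[1]-b[1],a[0]-b[0])))
for n,u,v,z in [("pot",301.5,148,.055),("stone_a",354.5,206,.03),("stone_b",339,251,.035),("pink hub",289,270.5,.131),("green hub",371.5,144,.131),("green handle",351,125,.15),("pink handle",271.4,249,.15),("stoneblk",236,177,.1)]:
    print(n,ray("top",u,v,z))
q=proj("top",[*C,.115]);print(q)
E
```

```text
handle top [ 0.65690623 -0.07132897] 0.05830553980319006 58.797258560890924
handle scene [ 0.65803732 -0.06915389] 0.06075216369705589 58.94756592375697
knob top [0.55764239 0.10444921 0.095     ]
knob scene [0.55648099 0.10535366 0.095     ]
piv top [0.59529356 0.05755919 0.085     ]
piv scene [0.60456177 0.06548731 0.085     ]
rail 76.75678471535016
pot [ 0.75920314 -0.10286609  0.055     ]
stone_a [ 0.61519525 -0.24311995  0.03      ]
stone_b [ 0.49803711 -0.20179068  0.035     ]
pink hub [ 0.44353843 -0.07478844  0.131     ]
green hub [ 0.74582413 -0.26513212  0.131     ]
green handle [ 0.78417421 -0.21301893  0.15      ]
pink handle [ 0.48865859 -0.03459575  0.15      ]
stoneblk [0.66443862 0.0567723  0.1       ]
[[310.04392101 192.67537576]]
```

```bash
python3 - <<'E'
import numpy as np,cv2
from h import *
z=np.load("top0.npz");d=z["d"]
i=bot.camera_info("top");K=i["intrinsics"];T=i["extrinsics"]
v,u=np.mgrid[:420,:560]
c=np.stack([(u-K[0,2])/K[0,0]*d,(v-K[1,2])/K[1,1]*d,d],-1)
W=c@T[:3,:3].T+T[:3,3];np.save("W.npy",W)
def mx(x0,x1,y0,y1):
    m=(W[...,0]>x0)&(W[...,0]<x1)&(W[...,1]>y0)&(W[...,1]<y1)&(d>0)
    return np.round(W[m][:,2].max(),3) if m.any() else None
# grid of max heights
ys=np.arange(.26,-.34,-.04); print("y   ",np.round(ys,2))
for x in np.arange(.84,.38,-.04): print(round(x,2),[float(mx(x,x+.04,y,y+.04) or -1) for y in ys])
for uv in [(290,173),(290,171),(310,191),(214,219),(235,205),(213,222)]: print(uv,W[uv[1],uv[0]])
E
```

```text
y    [ 0.26  0.22  0.18  0.14  0.1   0.06  0.02 -0.02 -0.06 -0.1  -0.14 -0.18
 -0.22 -0.26 -0.3  -0.34]
0.84 [0.005, -1.0, -1.0, 0.053, 0.057, 0.057, 0.056, 0.056, 0.056, 0.054, 0.056, 0.055, 0.057, 0.054, 0.057, 0.052]
0.8 [0.006, 0.15, 0.181, 0.183, 0.019, 0.018, 0.005, 0.006, 0.005, 0.005, 0.007, 0.004, 0.007, 0.125, 0.124, 0.122]
0.76 [0.137, 0.153, 0.184, 0.184, 0.162, 0.026, 0.029, 0.029, 0.005, 0.058, 0.06, 0.005, 0.174, 0.17, 0.134, 0.124]
0.72 [0.143, 0.144, 0.184, 0.184, 0.07, 0.071, 0.023, 0.028, 0.004, 0.058, 0.061, 0.006, 0.125, 0.134, 0.134, 0.125]
0.68 [0.136, 0.141, 0.185, 0.184, 0.07, 0.105, 0.104, 0.102, 0.047, 0.124, 0.126, 0.123, 0.123, 0.125, 0.127, 0.127]
0.64 [0.034, 0.18, 0.183, 0.182, 0.098, 0.106, 0.105, 0.104, 0.123, 0.174, 0.134, 0.127, 0.122, 0.033, 0.004, 0.005]
0.6 [0.005, 0.181, 0.183, 0.18, 0.072, 0.08, 0.103, 0.1, 0.125, 0.124, 0.134, 0.125, 0.125, 0.035, 0.005, 0.005]
0.56 [0.005, 0.006, 0.006, 0.005, 0.118, 0.112, 0.084, 0.032, 0.034, 0.126, 0.124, 0.127, 0.005, 0.033, 0.025, 0.048]
0.52 [0.005, 0.006, 0.004, 0.004, 0.118, 0.114, 0.006, 0.006, 0.004, 0.004, 0.006, 0.005, 0.035, 0.006, 0.006, 0.048]
0.48 [0.005, 0.004, 0.005, 0.004, 0.004, 0.005, 0.006, 0.006, 0.174, 0.125, 0.125, 0.037, 0.04, 0.034, 0.005, 0.046]
0.44 [0.005, 0.004, 0.005, 0.005, 0.005, 0.005, 0.004, 0.124, 0.166, 0.135, 0.126, 0.117, 0.037, 0.006, 0.005, 0.005]
0.4 [0.022, 0.005, 0.004, 0.005, 0.004, 0.004, 0.005, 0.124, 0.132, 0.134, 0.124, 0.118, 0.006, 0.005, 0.005, 0.005]
(290, 173) [ 0.65643622 -0.07142791  0.17264441]
(290, 171) [ 0.66149913 -0.07137394  0.17118865]
(310, 191) [ 0.62601546 -0.11949534  0.13412494]
(214, 219) [0.55758358 0.1007933  0.11724528]
(235, 205) [0.59975711 0.05844781 0.07884184]
(213, 222) [0.55085724 0.10308969 0.1149846 ]
```

```bash
python3 - <<'E'
import numpy as np
W=np.load("W.npy")
m=(W[...,2]>.12)&(W[...,1]>.1)&(W[...,1]<.4)&(W[...,0]>.5)&(W[...,0]<.75)
P=W[m]
for x in np.arange(.58,.75,.01):
    q=P[(P[:,0]>=x)&(P[:,0]<x+.01)]
    print(round(x,2),len(q), q[:,1].min() if len(q) else None, q[:,1].max() if len(q) else None, q[:,2].max() if len(q) else None)
E
python3 - <<'E'
import cv2,numpy as np
p=np.load("top0.npz")["p"][:,:,::-1]
cv2.imwrite("pics/saw.png",cv2.resize(p[90:240,120:270],None,fx=4,fy=4,interpolation=cv2.INTER_CUBIC))
E
```

```text
0.58 0 None None None
0.59 0 None None None
0.6 0 None None None
0.61 0 None None None
0.62 145 0.17921220134822838 0.21952526417976717 0.1818504953170197
0.63 143 0.17658796572994787 0.22656410053642925 0.18343948912244123
0.64 132 0.1739484139586455 0.22459339435695494 0.182873761609753
0.65 131 0.1721710350402501 0.222140362485484 0.18305806999270924
0.66 135 0.16928993669596626 0.2210854530020355 0.18329437823046002
0.67 132 0.1677449240293826 0.21763824753941494 0.1831451329104432
0.68 127 0.16424621500706324 0.21556322889489685 0.1831095693408603
0.69 142 0.16257925776272994 0.2135504134135389 0.18326834221347799
0.7 197 0.16018817087957338 0.27941024213042515 0.1846479714330831
0.71 281 0.1577554560661211 0.3037749425192045 0.18416601503250263
0.72 281 0.15537718036699097 0.3034077376594289 0.18350650974427452
0.73 266 0.1534880354347185 0.29894180630391515 0.18329509454202697
0.74 250 0.15075712843925493 0.2971239146478676 0.18440860731749198
0.75 0 None None None
```

View pics/saw.png

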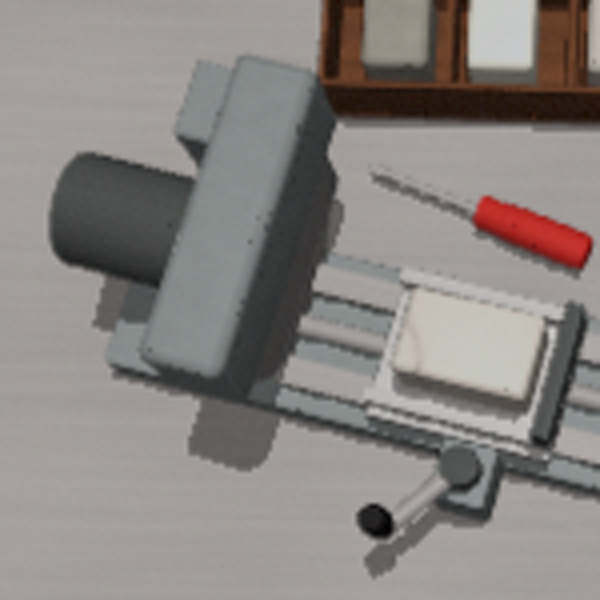

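>>> {"api": "play_rows", "payload": {
  "rows": [
    {"jaw": 0, "x": 16, "y": -10, "z": 0, "twist": -0.1},
    {"jaw": 0, "x": 45, "y": -29, "z": 0, "twist": -0.22},
    {"jaw": 0, "x": 77, "y": -49, "z": 0, "twist": -0.34},
    {"jaw": 0, "x": 110, "y": -70, "z": 0, "twist": -0.46},
    {"jaw": 0, "x": 140, "y": -90, "z": 0, "twist": -0.58}
  ],
  "newtons": 20
}}

```text
time_s: 0.52
tcp_pos: [0.353, -0.4555, 0.4042]
eef_rot: [-3.141, -0.001, 0.997]
wrist_force: [0.7, -0.4, -0.4]
finger_gap: 0.0256
```

```bash
cat >> h.py <<'E'
C=np.array([.6267,-.1212])
def tf(P):  # world point -> shift in tool frame mm from measured TCP
    o=bot.observe();y=o["eef_rot"][2];d=np.asarray(P)-o["tcp_pos"]
    return np.round(1000*np.array([d[0]*np.cos(y)+d[1]*np.sin(y),d[0]*np.sin(y)-d[1]*np.cos(y),-d[2]]),1)
def st():
    o=bot.observe();print(round(o["time_s"],2),"tcp",o["tcp_pos"].round(4),"rot",o["eef_rot"].round(3),"F",o["wrist_force"].round(1),"gap",round(o["finger_gap"],4));print("q",o["joint_positions"].round(2))
E
python3 -c "
from h import *
st();print(tf([.6259,-.0507,.405]),tf([.6259,-.0507,.318]))"
```

```text
0.52 tcp [ 0.353  -0.4555  0.4042] rot [-3.141e+00 -1.000e-03  9.970e-01] F [ 0.7 -0.4 -0.4] gap 0.0256
q [ 1.07  0.18 -0.23  1.63  0.04  1.34  0.26]
[488.1   9.5  -0.8] [488.1   9.5  86.2]
```

>>> {"api": "play_rows", "payload": {
  "rows": [
    {"jaw": 0, "x": 33, "y": 1, "z": 0, "twist": -0.03},
    {"jaw": 0, "x": 70, "y": 2, "z": 0, "twist": -0.03},
    {"jaw": 0, "x": 108, "y": 2, "z": 0, "twist": -0.03},
    {"jaw": 0, "x": 146, "y": 3, "z": 0, "twist": -0.03},
    {"jaw": 0, "x": 184, "y": 4, "z": 0, "twist": -0.03}
  ]
}}

```text
time_s: 0.93
tcp_pos: [0.4566, -0.3041, 0.4045]
eef_rot: [-3.141, 0.0, 1.02]
wrist_force: [-0.1, -0.5, -0.3]
finger_gap: 0.0
```

>>> {"api": "play_rows", "payload": {
  "rows": [
    {"jaw": 0, "x": 38, "y": 0, "z": 0, "twist": 0},
    {"jaw": 0, "x": 76, "y": 0, "z": 0, "twist": 0},
    {"jaw": 0, "x": 114, "y": 0, "z": 0, "twist": 0},
    {"jaw": 0, "x": 150, "y": 0, "z": 0, "twist": 0},
    {"jaw": 0, "x": 175, "y": 0, "z": 0, "twist": 0}
  ]
}}

```text
time_s: 1.35
tcp_pos: [0.5488, -0.1526, 0.4045]
eef_rot: [-3.141, -0.001, 1.025]
wrist_force: [0.7, 0.2, 0.5]
finger_gap: 0.0001
```

```bash
python3 -c "
from h import *
st();print(tf([.6259,-.0507,.318]))"
```

```text
1.35 tcp [ 0.5488 -0.1526  0.4045] rot [-3.141e+00 -1.000e-03  1.025e+00] F [0.7 0.2 0.5] gap 0.0001
q [ 0.67  0.18 -0.5   1.64  0.09  1.34 -0.39]
[127.1  12.9  86.5]
```

>>> {"api": "play_rows", "payload": {
  "rows": [
    {"jaw": 0, "x": 35, "y": 4, "z": 0, "twist": 0},
    {"jaw": 0, "x": 72, "y": 8, "z": 0, "twist": 0},
    {"jaw": 0, "x": 102, "y": 11, "z": 0, "twist": 0},
    {"jaw": 0, "x": 121, "y": 13, "z": 0, "twist": -0.003},
    {"jaw": 0, "x": 121, "y": 13, "z": 0, "twist": -0.003}
  ]
}}

```text
time_s: 1.77
tcp_pos: [0.6234, -0.0547, 0.4039]
eef_rot: [-3.14, -0.004, 1.032]
wrist_force: [-0.9, 1.0, -0.0]
finger_gap: 0.0
```

```bash
python3 -c "
from h import *
st();print(tf([.6259,-.0507,.318]))
p,d=bot.capture('wrist');cv2.imwrite('pics/w1.png',p[:,:,::-1])"
```

```text
1.77 tcp [ 0.6234 -0.0547  0.4039] rot [-3.14  -0.004  1.032] F [-0.9  1.  -0. ] gap 0.0
q [ 0.49  0.32 -0.56  1.5   0.17  1.37 -0.61]
[ 4.7  0.1 85.9]
```

View pics/w1.png

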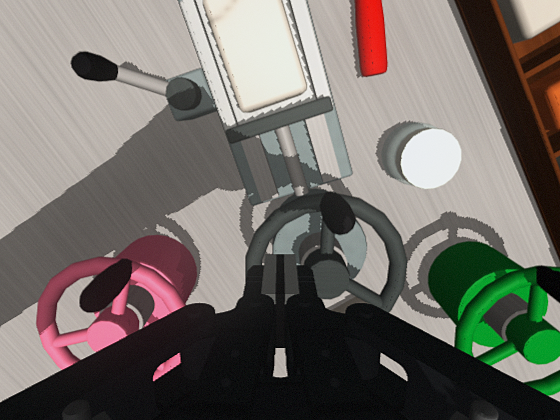

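```bash
cat >> h.py <<'E'
from scipy.spatial.transform import Rotation as R
def wray(u,v,z,o=None):
    o=o or bot.observe();i=bot.camera_info("wrist");T=i["T_tool_cam"]
    Rw=R.from_euler("xyz",o["eef_rot"]).as_matrix()
    d=Rw@T[:3,:3]@np.linalg.inv(i["intrinsics"])@np.array([u,v,1.]);c=Rw@T[:3,3]+o["tcp_pos"]
    return c+d*(z-c[2])/d[2]
def tang(P):
    v=np.asarray(P)[:2]-C; return np.hypot(*v),np.degrees(np.arctan2(v[1],v[0]))
E
python3 -c "
from h import *
h=wray(338,213,.147);print(h,tang(h))
print('hub',wray(330,271,.131))
for u,v in [(264,260),(300,260),(281,255)]: print(wray(u,v,.231))
print('knob',wray(95,66,.095),'piv',wray(184,93,.082))
"
```

```text
[ 0.65848152 -0.07474319  0.147     ] (np.float64(0.0562876528486541), np.float64(55.62362296613612))
hub [ 0.6308593  -0.11832268  0.131     ]
[ 0.6205074  -0.04739612  0.231     ]
[ 0.63424127 -0.05567744  0.231     ]
[ 0.62824073 -0.04923728  0.231     ]
knob [0.55731874 0.10184242 0.095     ] piv [0.60039607 0.05409216 0.082     ]
```

>>> {"api": "play_rows", "payload": {
  "rows": [
    {"jaw": 0, "x": 1, "y": 0, "z": 15, "twist": 0},
    {"jaw": 0, "x": 2, "y": 0, "z": 45, "twist": 0},
    {"jaw": 0, "x": 3, "y": 0, "z": 75, "twist": 0},
    {"jaw": 0, "x": 4, "y": 0, "z": 86, "twist": 0},
    {"jaw": 0, "x": 4, "y": 0, "z": 86, "twist": 0}
  ]
}}

```text
time_s: 2.23
tcp_pos: [0.6223, -0.0582, 0.315]
eef_rot: [-3.135, 0.004, 1.022]
wrist_force: [-0.4, 0.2, 0.4]
finger_gap: -0.0
```

```bash
cat > wp.py <<'E'
from h import *
hx,hy,r=11,8,9.5
def D(t):
    for d in np.arange(10,40,.1):
        p=abs(d*t); e=np.maximum(p-[hx,hy],0)
        if np.hypot(*e)>=r: return d
def F(deg):
    a=np.radians(deg);t=np.array([-np.sin(a),np.cos(a)])
    return 60*np.array([np.cos(a),np.sin(a)])-D(t)*t
E
python3 - <<'E'
from wp import *
st(); a=-tf([*C,bot.observe()["tcp_pos"][2]])[:2]; print("now rel axis",a)
print("pos0",F(0))
prev=a
for k in range(0,36,5):
    L=[F(10*(k+j)) for j in range(1,6)]
    print(10*(k+5),[tuple((q-prev).round().astype(int)) for q in L]); prev=L[-1]
    print("   end",prev.round(1))
E
```

```text
2.23 tcp [ 0.6223 -0.0582  0.315 ] rot [-3.135  0.004  1.022] F [-0.4  0.2  0.4] gap -0.0
q [ 0.48  0.38 -0.54  1.61  0.2   1.22 -0.65]
now rel axis [ 51.5 -36.6]
pos0 [ 60.  -17.6]
50 [(np.int64(11), np.int64(29)), (np.int64(11), np.int64(40)), (np.int64(11), np.int64(49)), (np.int64(9), np.int64(58)), (np.int64(5), np.int64(68))]
   end [56.3 31.1]
100 [(np.int64(-6), np.int64(9)), (np.int64(-15), np.int64(18)), (np.int64(-25), np.int64(24)), (np.int64(-36), np.int64(29)), (np.int64(-46), np.int64(32))]
   end [10.2 62.7]
150 [(np.int64(-10), np.int64(1)), (np.int64(-20), np.int64(1)), (np.int64(-31), np.int64(-2)), (np.int64(-42), np.int64(-7)), (np.int64(-52), np.int64(-15))]
   end [-41.8  47.6]
200 [(np.int64(-8), np.int64(-9)), (np.int64(-14), np.int64(-20)), (np.int64(-18), np.int64(-30)), (np.int64(-20), np.int64(-40)), (np.int64(-21), np.int64(-51))]
   end [-62.8  -2.9]
250 [(np.int64(1), np.int64(-9)), (np.int64(3), np.int64(-19)), (np.int64(7), np.int64(-28)), (np.int64(13), np.int64(-38)), (np.int64(22), np.int64(-46))]
   end [-41.1 -48.9]
300 [(np.int64(10), np.int64(-7)), (np.int64(21), np.int64(-11)), (np.int64(31), np.int64(-14)), (np.int64(41), np.int64(-15)), (np.int64(51), np.int64(-15))]
   end [ 10.1 -63.5]
350 [(np.int64(11), np.int64(3)), (np.int64(22), np.int64(8)), (np.int64(32), np.int64(16)), (np.int64(40), np.int64(25)), (np.int64(46), np.int64(36))]
   end [ 56.  -27.9]
400 [(np.int64(4), np.int64(10)), (np.int64(6), np.int64(21)), (np.int64(7), np.int64(31)), (np.int64(6), np.int64(40)), (np.int64(4), np.int64(50))]
   end [60.2 21.6]
```

>>> {"api": "play_rows", "payload": {
  "rows": [
    {"jaw": 0, "x": 0, "y": 0, "z": 0, "twist": 0},
    {"jaw": 0, "x": 0, "y": 0, "z": 0, "twist": 0},
    {"jaw": 0, "x": 0, "y": 0, "z": 0, "twist": 0},
    {"jaw": 0, "x": 0, "y": 0, "z": 0, "twist": 0},
    {"jaw": 0, "x": 0, "y": 0, "z": 0, "twist": 0}
  ]
}}

```text
time_s: 2.65
tcp_pos: [0.6244, -0.0568, 0.32]
eef_rot: [3.14, -0.001, 1.024]
wrist_force: [-0.2, 0.4, 0.1]
finger_gap: -0.0001
```

```bash
python3 - <<'E'
from wp import *
st(); a=-tf([*C,bot.observe()["tcp_pos"][2]])[:2]; print("now rel axis",a)
E
```

```text
2.65 tcp [ 0.6244 -0.0568  0.32  ] rot [ 3.140e+00 -1.000e-03  1.024e+00] F [-0.2  0.4  0.1] gap -0.0001
q [ 0.48  0.37 -0.54  1.6   0.2   1.22 -0.65]
now rel axis [ 53.7 -35.5]
```

>>> {"api": "play_rows", "payload": {
  "rows": [
    {"jaw": 0, "x": 5, "y": 8, "z": 2, "twist": 0},
    {"jaw": 0, "x": 7, "y": 17, "z": 4, "twist": 0},
    {"jaw": 0, "x": 8, "y": 28, "z": 4, "twist": 0},
    {"jaw": 0, "x": 9, "y": 38, "z": 4, "twist": 0},
    {"jaw": 0, "x": 9, "y": 48, "z": 4, "twist": 0}
  ]
}}

```text
time_s: 3.07
tcp_pos: [0.6707, -0.0732, 0.3144]
eef_rot: [-3.14, -0.001, 1.025]
wrist_force: [-1.4, 2.8, 1.7]
finger_gap: -0.0001
```

```bash
python3 - <<'E'
from wp import *
st(); a=-tf([*C,bot.observe()["tcp_pos"][2]])[:2]; print("now rel axis",a,F(30),F(20))
p,d=bot.capture('wrist');cv2.imwrite('pics/w2.png',p[:,:,::-1])
E
```

```text
3.07 tcp [ 0.6707 -0.0732  0.3144] rot [-3.140e+00 -1.000e-03  1.025e+00] F [-1.4  2.8  1.7] gap -0.0001
q [ 0.46  0.48 -0.52  1.48  0.24  1.25 -0.64]
now rel axis [63.8 12.7] [62.11152423 12.4196843 ] [62.77733393  2.94895659]
```

View pics/w2.png

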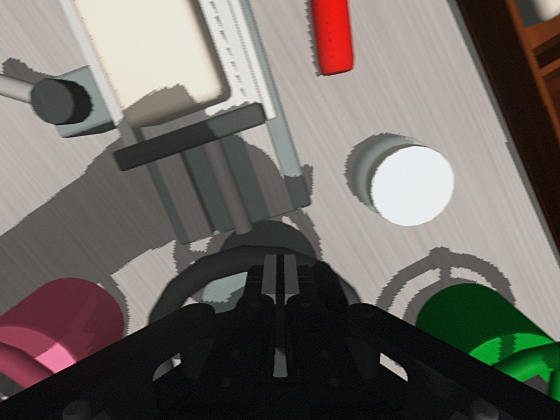

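```bash
python3 - <<'E'
from wp import *
prev=F(30)+[1,0]
for k in range(30,350,50):
    L=[F(k+10*j) for j in range(1,6)]
    print(k+50,[tuple(int(x) for x in (q-prev).round()) for q in L],"end",L[-1].round(1)); prev=L[-1]
E
```

```text
80 [(-3, 9), (-7, 19), (-13, 28), (-22, 36), (-32, 43)] end [31.  55.5]
130 [(-10, 5), (-21, 7), (-31, 8), (-41, 8), (-52, 5)] end [-20.9  60.8]
180 [(-11, -5), (-21, -13), (-29, -23), (-35, -33), (-39, -43)] end [-60.   17.6]
230 [(-2, -10), (-3, -21), (-2, -30), (0, -39), (4, -49)] end [-56.3 -31.1]
280 [(6, -9), (15, -18), (25, -24), (36, -29), (46, -32)] end [-10.2 -62.7]
330 [(10, -1), (20, -1), (31, 2), (42, 7), (52, 15)] end [ 41.8 -47.6]
380 [(8, 9), (14, 20), (18, 30), (20, 40), (21, 51)] end [62.8  2.9]
```

>>> {"api": "play_rows", "payload": {
  "rows": [
    {"jaw": 0, "x": -3, "y": 9, "z": 0, "twist": 0},
    {"jaw": 0, "x": -7, "y": 19, "z": 0, "twist": 0},
    {"jaw": 0, "x": -13, "y": 28, "z": 0, "twist": 0},
    {"jaw": 0, "x": -22, "y": 36, "z": 0, "twist": 0},
    {"jaw": 0, "x": -32, "y": 43, "z": 0, "twist": 0}
  ]
}}

```text
time_s: 3.53
tcp_pos: [0.6904, -0.1248, 0.3145]
eef_rot: [3.141, -0.001, 1.024]
wrist_force: [1.2, 2.9, -1.9]
finger_gap: 0.0
```

```bash
python3 - <<'E'
from wp import *
st(); a=-tf([*C,bot.observe()["tcp_pos"][2]])[:2]; print("now rel axis",a,F(80))
p,d=bot.capture('top');cv2.imwrite('pics/t2.png',cv2.resize(p[120:270,220:420,::-1],None,fx=4,fy=4))
E
```

```text
3.53 tcp [ 0.6904 -0.1248  0.3145] rot [ 3.141e+00 -1.000e-03  1.024e+00] F [ 1.2  2.9 -1.9] gap 0.0
q [ 0.49  0.53 -0.5   1.4   0.25  1.27 -0.57]
now rel axis [30.  56.3] [31.0013727  55.45921827]
```

View pics/t2.png

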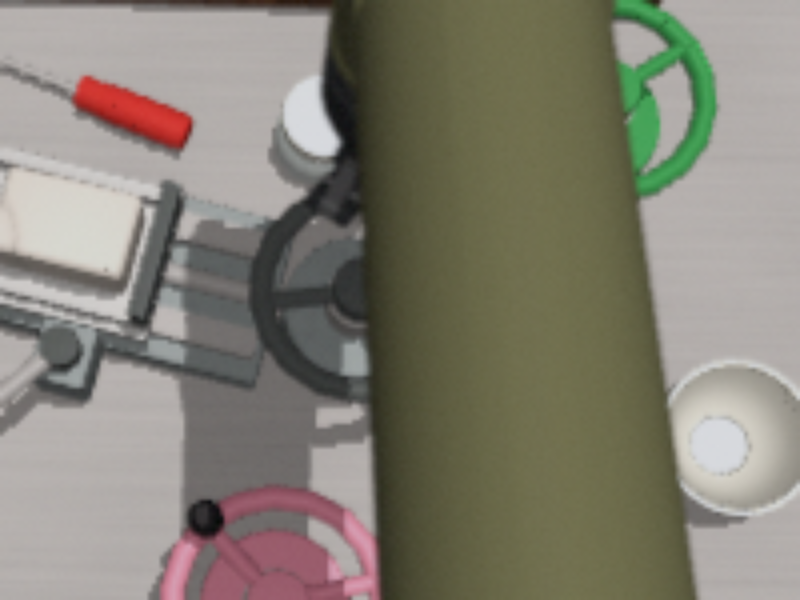

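>>> {"api": "play_rows", "payload": {
  "rows": [
    {"jaw": 0, "x": -10, "y": 5, "z": 0, "twist": 0},
    {"jaw": 0, "x": -21, "y": 7, "z": 0, "twist": 0},
    {"jaw": 0, "x": -31, "y": 8, "z": 0, "twist": 0},
    {"jaw": 0, "x": -41, "y": 7, "z": 0, "twist": 0},
    {"jaw": 0, "x": -51, "y": 4, "z": 0, "twist": 0}
  ]
}}

```text
time_s: 4.0
tcp_pos: [0.6661, -0.1713, 0.3148]
eef_rot: [3.14, 0.001, 1.023]
wrist_force: [2.6, 1.0, -2.3]
finger_gap: -0.0001
```

>>> {"api": "play_rows", "payload": {
  "rows": [
    {"jaw": 0, "x": -11, "y": -5, "z": 0, "twist": 0},
    {"jaw": 0, "x": -21, "y": -13, "z": 0, "twist": 0},
    {"jaw": 0, "x": -29, "y": -23, "z": 0, "twist": 0},
    {"jaw": 0, "x": -35, "y": -33, "z": 0, "twist": 0},
    {"jaw": 0, "x": -39, "y": -43, "z": 0, "twist": 0}
  ]
}}

```text
time_s: 4.42
tcp_pos: [0.6079, -0.1832, 0.3151]
eef_rot: [3.139, 0.003, 1.021]
wrist_force: [3.4, -1.6, -0.7]
finger_gap: 0.0001
```

```bash
python3 - <<'E'
from wp import *
st(); a=-tf([*C,bot.observe()["tcp_pos"][2]])[:2]; print("now rel axis",a,F(180))
p,d=bot.capture('scene');cv2.imwrite('pics/s3.png',cv2.resize(p[120:270,160:360,::-1],None,fx=4,fy=4))
E
```

```text
4.42 tcp [ 0.6079 -0.1832  0.3151] rot [3.139e+00 3.000e-03 1.021e+00] F [ 3.4 -1.6 -0.7] gap 0.0001
q [ 0.65  0.39 -0.5   1.59  0.2   1.21 -0.44]
now rel axis [-62.7  16.4] [-60.   17.6]
```

View pics/s3.png

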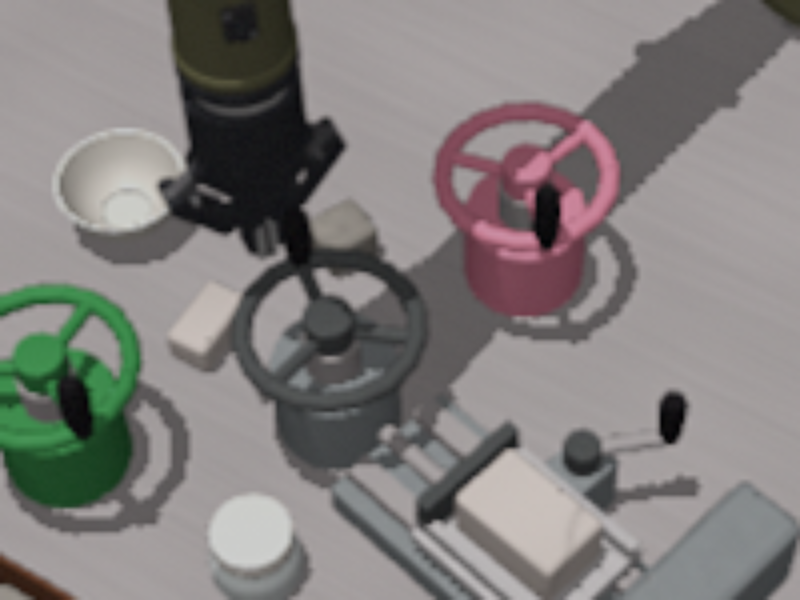

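>>> {"api": "play_rows", "payload": {
  "rows": [
    {"jaw": 0, "x": -1, "y": -9, "z": 0, "twist": 0},
    {"jaw": 0, "x": -1, "y": -20, "z": 0, "twist": 0},
    {"jaw": 0, "x": 0, "y": -29, "z": 0, "twist": 0},
    {"jaw": 0, "x": 2, "y": -38, "z": 0, "twist": 0},
    {"jaw": 0, "x": 6, "y": -48, "z": 0, "twist": 0}
  ]
}}

```text
time_s: 4.88
tcp_pos: [0.5707, -0.1511, 0.3149]
eef_rot: [3.141, 0.002, 1.022]
wrist_force: [0.6, -4.4, 0.6]
finger_gap: -0.0001
```

>>> {"api": "play_rows", "payload": {
  "rows": [
    {"jaw": 0, "x": 6, "y": -9, "z": 0, "twist": 0},
    {"jaw": 0, "x": 15, "y": -18, "z": 0, "twist": 0},
    {"jaw": 0, "x": 25, "y": -24, "z": 0, "twist": 0},
    {"jaw": 0, "x": 36, "y": -29, "z": 0, "twist": 0},
    {"jaw": 0, "x": 46, "y": -32, "z": 0, "twist": 0}
  ]
}}

```text
time_s: 5.3
tcp_pos: [0.5682, -0.0923, 0.3146]
eef_rot: [-3.14, 0.0, 1.025]
wrist_force: [-1.4, -3.4, 0.7]
finger_gap: 0.0001
```

```bash
python3 - <<'E'
from wp import *
st(); a=-tf([*C,bot.observe()["tcp_pos"][2]])[:2]; print("now rel axis",a,F(280))
p,d=bot.capture('scene');cv2.imwrite('pics/s4.png',cv2.resize(p[120:270,160:360,::-1],None,fx=4,fy=4))
E
```

```text
5.3 tcp [ 0.5682 -0.0923  0.3146] rot [-3.14   0.     1.025] F [-1.4 -3.4  0.7] gap 0.0001
q [ 0.6   0.27 -0.56  1.74  0.16  1.18 -0.55]
now rel axis [ -5.7 -65. ] [-10.16359138 -62.71771209]
```

View pics/s4.png

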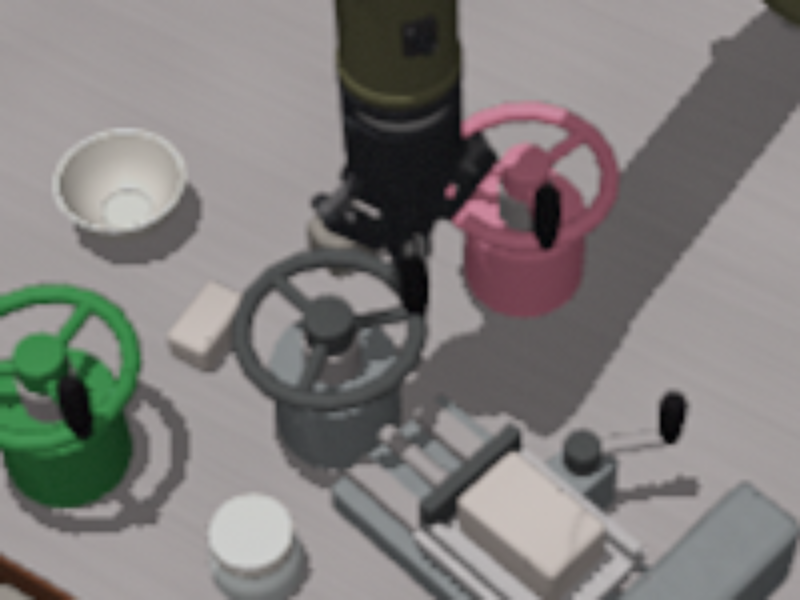

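>>> {"api": "play_rows", "payload": {
  "rows": [
    {"jaw": 0, "x": 8, "y": 0, "z": 0, "twist": 0},
    {"jaw": 0, "x": 16, "y": 1, "z": 0, "twist": 0},
    {"jaw": 0, "x": 27, "y": 5, "z": 0, "twist": 0},
    {"jaw": 0, "x": 38, "y": 10, "z": 0, "twist": 0},
    {"jaw": 0, "x": 48, "y": 17, "z": 0, "twist": 0}
  ]
}}

```text
time_s: 5.77
tcp_pos: [0.6086, -0.0613, 0.3143]
eef_rot: [-3.14, 0.0, 1.024]
wrist_force: [-3.3, -0.3, 2.1]
finger_gap: 0.0003
```

>>> {"api": "play_rows", "payload": {
  "rows": [
    {"jaw": 0, "x": 4, "y": 5, "z": 0, "twist": 0},
    {"jaw": 0, "x": 7, "y": 9, "z": 0, "twist": 0},
    {"jaw": 0, "x": 7, "y": 9, "z": 0, "twist": 0},
    {"jaw": 0, "x": 7, "y": 9, "z": 0, "twist": 0},
    {"jaw": 0, "x": 7, "y": 9, "z": 0, "twist": 0}
  ]
}}

```text
time_s: 6.18
tcp_pos: [0.6194, -0.0611, 0.3147]
eef_rot: [3.141, -0.0, 1.023]
wrist_force: [0.4, 0.4, 0.3]
finger_gap: -0.0
```

```bash
python3 - <<'E'
from wp import *
st(); a=-tf([*C,bot.observe()["tcp_pos"][2]])[:2]; print("now rel axis",a,F(340))
p,d=bot.capture('scene');cv2.imwrite('pics/s5.png',cv2.resize(p[140:270,200:360,::-1],None,fx=4.6,fy=4.6,interpolation=cv2.INTER_CUBIC))
np.savez("s5.npz",p=p,d=d)
p,d=bot.capture('top');cv2.imwrite('pics/t5.png',cv2.resize(p[120:270,170:370,::-1],None,fx=4,fy=4,interpolation=cv2.INTER_CUBIC))
E
```

```text
6.18 tcp [ 0.6194 -0.0611  0.3147] rot [ 3.141 -0.     1.023] F [0.4 0.4 0.3] gap -0.0
q [ 0.51  0.37 -0.56  1.62  0.21  1.21 -0.64]
now rel axis [ 47.5 -37.5] [ 49.98578057 -38.09346061]
```

View pics/s5.png

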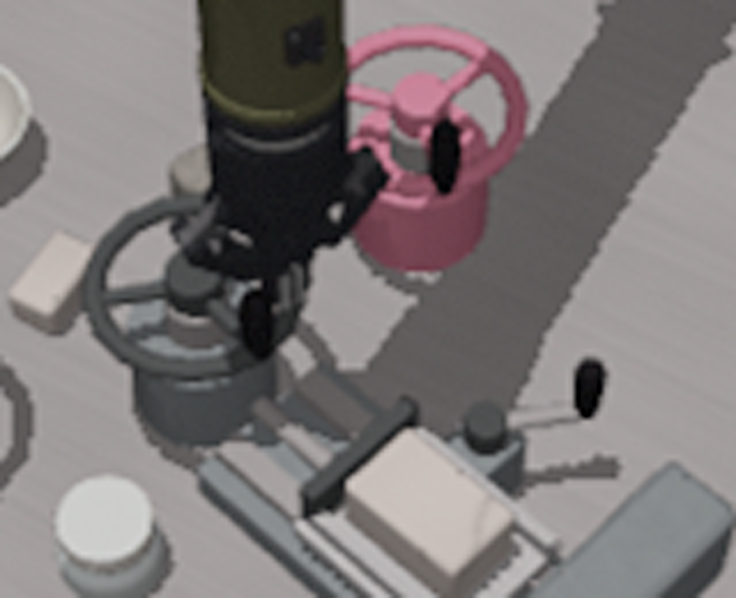

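View pics/t5.png

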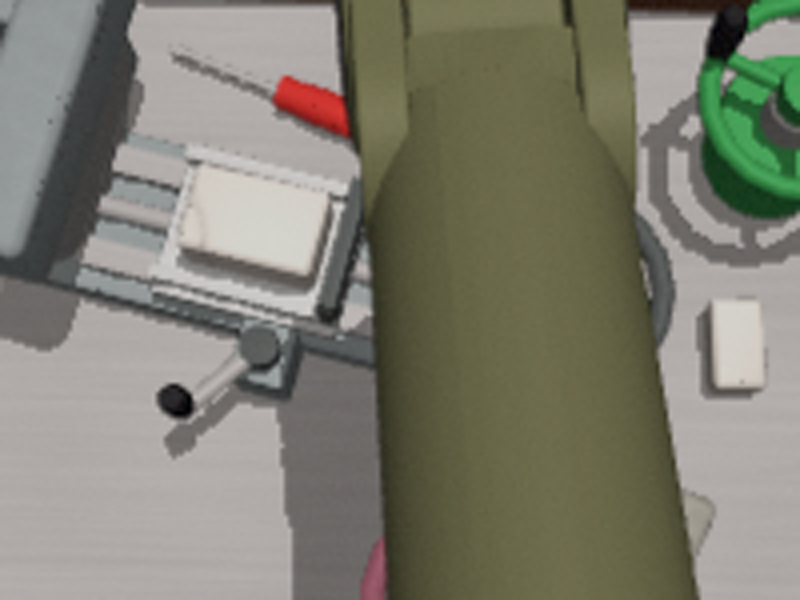

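```bash
python3 - <<'E'
from wp import *
for u,v in [(250.98,212.4),(255.98,209.67)]:
    h=ray("scene",u,v,.147);print(h,tang(h))
for d in (335,340,345,350,355,360): print(d,F(d).round(1))
E
```

```text
[ 0.65910579 -0.06851721  0.147     ] (np.float64(0.06185153075680381), np.float64(58.40384776201142))
[ 0.64522868 -0.06206917  0.147     ] (np.float64(0.061965856365952005), np.float64(72.60159228399503))
335 [ 46.2 -42.9]
340 [ 50.  -38.1]
345 [ 53.2 -33.1]
350 [ 56.  -27.9]
355 [ 58.2 -22.8]
360 [ 60.  -17.6]
```

>>> {"api": "play_rows", "payload": {
  "rows": [
    {"jaw": 0, "x": 3, "y": 3, "z": 0, "twist": 0},
    {"jaw": 0, "x": 6, "y": 6, "z": 0, "twist": 0},
    {"jaw": 0, "x": 9, "y": 9, "z": 0, "twist": 0},
    {"jaw": 0, "x": 10, "y": 11, "z": 0, "twist": 0},
    {"jaw": 0, "x": 10, "y": 11, "z": 0, "twist": 0}
  ]
}}

```text
time_s: 6.7
tcp_pos: [0.6344, -0.0577, 0.3147]
eef_rot: [3.141, -0.001, 1.024]
wrist_force: [-1.2, -0.4, 1.0]
finger_gap: 0.0003
```

>>> {"api": "play_rows", "payload": {
  "rows": [
    {"jaw": 0, "x": 0, "y": 0, "z": 0, "twist": 0},
    {"jaw": 0, "x": 0, "y": -4, "z": 0, "twist": 0},
    {"jaw": 0, "x": -8, "y": -20, "z": 0, "twist": 0},
    {"jaw": 0, "x": -10, "y": -45, "z": 0, "twist": 0},
    {"jaw": 0, "x": -10, "y": -45, "z": 0, "twist": 0}
  ]
}}

```text
time_s: 7.12
tcp_pos: [0.5872, -0.0411, 0.3143]
eef_rot: [-3.139, 0.002, 1.026]
wrist_force: [0.2, 1.4, 0.3]
finger_gap: 0.0001
```

```bash
python3 - <<'E'
from wp import *
st(); a=-tf([*C,bot.observe()["tcp_pos"][2]])[:2]; print("now rel axis",a)
p,d=bot.capture('scene');cv2.imwrite('pics/s6.png',cv2.resize(p[140:270,200:360,::-1],None,fx=4.6,fy=4.6,interpolation=cv2.INTER_CUBIC))
np.savez("s6.npz",p=p,d=d)
E
```

```text
7.12 tcp [ 0.5872 -0.0411  0.3143] rot [-3.139e+00  2.000e-03  1.026e+00] F [0.2 1.4 0.3] gap 0.0001
q [ 0.52  0.31 -0.58  1.7   0.18  1.19 -0.66]
now rel axis [ 48.  -75.3]
```

View pics/s6.png

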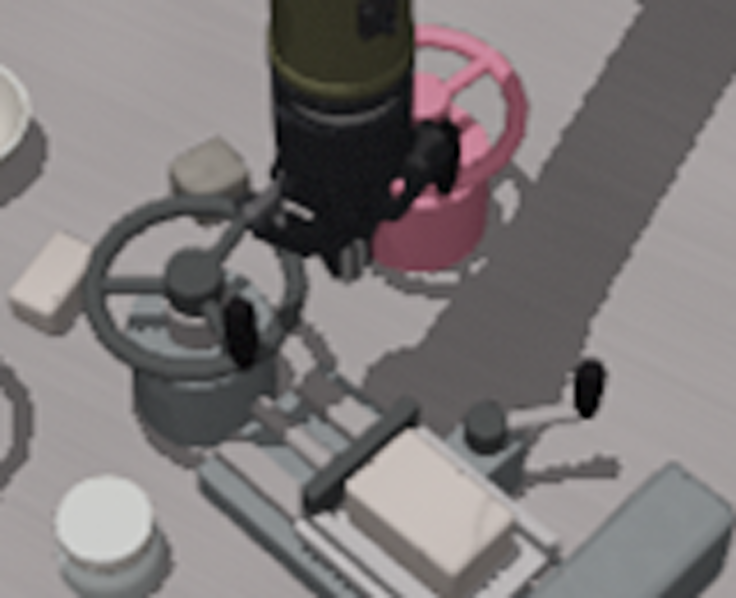

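```bash
cat > ang.py <<'E'
from wp import *
def blob(p,thr=32):
    s=p[195:225,240:266].astype(int).max(2)
    # upsample
    m=(s<=thr).astype(np.uint8)
    n,l,st_,c=cv2.connectedComponentsWithStats(m)
    k=1+np.argmax(st_[1:,4]); return c[k]+[240,195],st_[k]
if __name__=="__main__":
    import sys
    for f in sys.argv[1:]:
        p=np.load(f)["p"]
        for thr in (22,28,34):
            c,s=blob(p,thr); h=ray("scene",c[0],c[1],.147); print(f,thr,c.round(2),s,tang(h))
E
python3 ang.py scene0.npz s6.npz
```

```text
scene0.npz 22 [250.69 213.04] [ 8 11  7 15 71] (np.float64(0.06333257996290646), np.float64(57.03040078820548))
scene0.npz 28 [250.52 212.56] [ 7  9  8 17 84] (np.float64(0.061774228579325824), np.float64(57.23255602208731))
scene0.npz 34 [250.27 212.15] [ 3  8 12 18 98] (np.float64(0.06032651435182126), np.float64(57.14937800432193))
s6.npz 22 [252.03 212.59] [ 9 11  7 14 70] (np.float64(0.06364923022417493), np.float64(60.35802710679422))
s6.npz 28 [252.01 212.22] [ 9 10  7 15 78] (np.float64(0.06261473313032523), np.float64(60.804461244444674))
s6.npz 34 [251.95 212.16] [ 9 10  7 16 87] (np.float64(0.06238256026652704), np.float64(60.758452422781616))
```

>>> {"api": "play_rows", "payload": {
  "rows": [
    {"jaw": 0, "x": 3, "y": 12, "z": 0, "twist": 0},
    {"jaw": 0, "x": 9, "y": 34, "z": 0, "twist": 0},
    {"jaw": 0, "x": 11, "y": 46, "z": 0, "twist": 0},
    {"jaw": 0, "x": 11, "y": 49, "z": 0, "twist": 0},
    {"jaw": 0, "x": 11, "y": 50, "z": 0, "twist": 0}
  ]
}}

```text
time_s: 7.58
tcp_pos: [0.6392, -0.0604, 0.3144]
eef_rot: [3.141, -0.0, 1.023]
wrist_force: [0.2, -0.4, -0.2]
finger_gap: 0.0002
```

>>> {"api": "play_rows", "payload": {
  "rows": [
    {"jaw": 0, "x": 0, "y": 0, "z": 0, "twist": 0},
    {"jaw": 0, "x": 0, "y": 0, "z": 0, "twist": 0},
    {"jaw": 0, "x": 0, "y": 0, "z": 0, "twist": 0},
    {"jaw": 0, "x": 0, "y": 0, "z": 0, "twist": 0},
    {"jaw": 0, "x": 0, "y": 0, "z": 0, "twist": 0}
  ]
}}

```text
time_s: 8.0
tcp_pos: [0.6383, -0.0597, 0.3149]
eef_rot: [3.141, 0.0, 1.024]
wrist_force: [0.3, -0.9, 0.2]
finger_gap: -0.0001
```

```bash
python3 - <<'E'
from wp import *
st(); a=-tf([*C,bot.observe()["tcp_pos"][2]])[:2]; print("now rel axis",a)
p,d=bot.capture('scene');np.savez("s7.npz",p=p,d=d)
E
python3 ang.py s7.npz
```

```text
8.0 tcp [ 0.6383 -0.0597  0.3149] rot [3.141 0.    1.024] F [ 0.3 -0.9  0.2] gap -0.0001
q [ 0.49  0.41 -0.56  1.57  0.23  1.22 -0.66]
now rel axis [ 58.5 -22. ]
s7.npz 22 [250.56 211.24] [  7   7  10  19 101] (np.float64(0.05808788762110981), np.float64(58.97910730986403))
s7.npz 28 [252.46 204.03] [  0   0  26  26 307] (np.float64(0.042429007017530884), np.float64(78.62347551666467))
s7.npz 34 [252.52 204.06] [  0   0  26  26 324] (np.float64(0.042608136820802535), np.float64(78.6758036776995))
```

>>> {"api": "play_rows", "payload": {
  "rows": [
    {"jaw": 0, "x": 0, "y": -4, "z": 0, "twist": 0},
    {"jaw": 0, "x": 0, "y": -15, "z": 0, "twist": 0},
    {"jaw": 0, "x": 0, "y": -40, "z": 0, "twist": 0},
    {"jaw": 0, "x": 0, "y": -45, "z": -30, "twist": 0},
    {"jaw": 0, "x": 10, "y": -60, "z": -55, "twist": -0.1}
  ]
}}

```text
time_s: 8.47
tcp_pos: [0.5909, -0.0221, 0.3685]
eef_rot: [-3.138, 0.004, 1.122]
wrist_force: [1.5, -0.2, -0.0]
finger_gap: -0.0001
```

```bash
python3 - <<'E'
from wp import *
st(); print(tf([.530,.080,.37]))
p,d=bot.capture('scene');np.savez("s8.npz",p=p,d=d)
cv2.imwrite('pics/s8.png',cv2.resize(p[140:270,200:360,::-1],None,fx=4.6,fy=4.6,interpolation=cv2.INTER_CUBIC))
E
python3 ang.py s8.npz
```

```text
8.47 tcp [ 0.5909 -0.0221  0.3685] rot [-3.138  0.004  1.122] F [ 1.5 -0.2 -0. ] gap -0.0001
q [ 0.51  0.27 -0.61  1.63  0.16  1.29 -0.58]
[ 65.5 -99.3  -1.5]
s8.npz 22 [249.86 213.56] [ 7 12  7 14 66] (np.float64(0.06392620245351725), np.float64(54.721929658759))
s8.npz 28 [249.99 212.86] [ 7 11  7 15 83] (np.float64(0.06202778960202238), np.float64(55.734563993999295))
s8.npz 34 [249.88 212.54] [ 7  8  8 18 92] (np.float64(0.06101709084821206), np.float64(55.84475691282054))
```

View pics/s8.png

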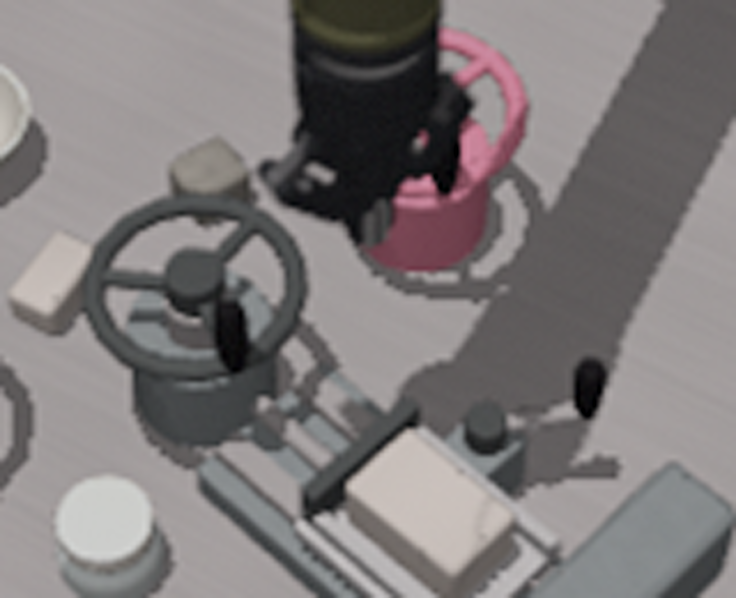

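>>> {"api": "play_rows", "payload": {
  "rows": [
    {"jaw": 0, "x": 12, "y": -18, "z": 0, "twist": -0.04},
    {"jaw": 0, "x": 30, "y": -46, "z": 0, "twist": -0.1},
    {"jaw": 0, "x": 48, "y": -73, "z": 0, "twist": -0.16},
    {"jaw": 0, "x": 60, "y": -92, "z": 0, "twist": -0.22},
    {"jaw": 0, "x": 65, "y": -99, "z": 0, "twist": -0.22}
  ]
}}

```text
time_s: 8.93
tcp_pos: [0.5292, 0.0856, 0.3701]
eef_rot: [-3.142, -0.0, 1.351]
wrist_force: [-0.0, 1.7, -0.7]
finger_gap: -0.0001
```

>>> {"api": "play_rows", "payload": {
  "rows": [
    {"jaw": 0, "x": 0, "y": 0, "z": 0, "twist": 0},
    {"jaw": 0, "x": 0, "y": 0, "z": 0, "twist": 0},
    {"jaw": 0, "x": 0, "y": 0, "z": 0, "twist": 0},
    {"jaw": 0, "x": 0, "y": 0, "z": 0, "twist": 0},
    {"jaw": 0, "x": 0, "y": 0, "z": 0, "twist": 0}
  ]
}}

```text
time_s: 9.35
tcp_pos: [0.532, 0.0799, 0.3695]
eef_rot: [-3.141, 0.0, 1.341]
wrist_force: [-0.1, 0.1, -0.3]
finger_gap: -0.0001
```

```bash
python3 - <<'E'
from wp import *
st(); print(tf([.530,.080,.263]))
p,d=bot.capture('top');np.savez("t9.npz",p=p,d=d)
cv2.imwrite('pics/t9.png',cv2.resize(p[120:270,170:370,::-1],None,fx=4,fy=4,interpolation=cv2.INTER_CUBIC))
a=np.load("top0.npz")["p"]
for q in (a,p):
    s=q[165:190,280:300].astype(int).max(2)
    for thr in (28,34,40):
        m=(s<=thr).astype(np.uint8);n,l,t,c=cv2.connectedComponentsWithStats(m);k=1+np.argmax(t[1:,4]);cc=c[k]+[280,165];print(thr,cc,t[k],tang(ray("top",*cc,.147)))
f=lambda q:cv2.cvtColor(q,cv2.COLOR_RGB2GRAY).astype(np.float32)
p2=np.load("s8.npz")["p"];a2=np.load("scene0.npz")["p"]
# template-match handle top patch
for A,B,(u0,v0,w,h) in [(a,p,(283,167,14,18)),(a2,p2,(245,201,13,22))]:
    k=8
    up=lambda im:cv2.resize(f(im),None,fx=k,fy=k,interpolation=cv2.INTER_CUBIC)
    T=up(A[v0:v0+h,u0:u0+w]);S=up(B[v0-6:v0+h+6,u0-6:u0+w+6])
    r=cv2.matchTemplate(S,T,cv2.TM_CCOEFF_NORMED);_,mx,_,loc=cv2.minMaxLoc(r);print("shift px",np.array(loc)/k-6,mx)
print("dpx/deg top",proj("top",[[*(C+.06*np.array([np.cos(np.radians(b)),np.sin(np.radians(b))])),.147] for b in (59,58)]),
 "scene",proj("scene",[[*(C+.06*np.array([np.cos(np.radians(b)),np.sin(np.radians(b))])),.147] for b in (59,58)]))
E
```

```text
9.35 tcp [0.532  0.0799 0.3695] rot [-3.141  0.     1.341] F [-0.1  0.1 -0.3] gap -0.0001
q [ 0.46  0.16 -0.71  1.76  0.11  1.27 -0.51]
[ -0.3  -1.9 106.5]
28 [289.55555556 176.46296296] [ 6  6  8 11 54] (np.float64(0.05781138244401411), np.float64(59.771973786976794))
34 [289.56666667 176.23333333] [ 6  5  8 12 60] (np.float64(0.05807553464592277), np.float64(59.29969998540964))
40 [289.51315789 175.52631579] [ 6  5  8 12 76] (np.float64(0.05908095971374707), np.float64(57.98015726250298))
28 [289.80851064 175.9787234 ] [ 7  6  7 10 47] (np.float64(0.05793160014854784), np.float64(58.49924251264866))
34 [289.92727273 175.74545455] [ 7  4  7 12 55] (np.float64(0.05800560512499026), np.float64(57.89181627189655))
40 [289.9        175.46666667] [ 7  4  7 12 60] (np.float64(0.05842303758964503), np.float64(57.382715364856885))
shift px [ 0.5   -0.625] 0.9819538593292236
shift px [-0.5   0.25] 0.9784891605377197
dpx/deg top [[288.92599143 175.68899062]
 [289.17261655 175.31956628]] scene [[250.89286307 211.77775607]
 [250.52745261 211.93172178]]
```

View pics/t9.png

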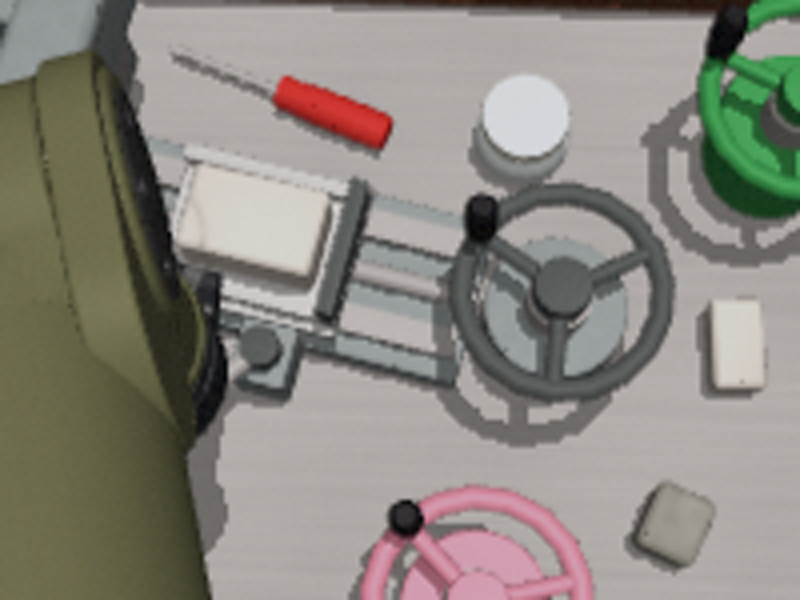

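>>> {"api": "play_rows", "payload": {
  "rows": [
    {"jaw": 0, "x": 0, "y": 0, "z": 20, "twist": 0},
    {"jaw": 0, "x": 0, "y": 0, "z": 55, "twist": 0},
    {"jaw": 0, "x": 0, "y": 0, "z": 90, "twist": 0},
    {"jaw": 0, "x": 0, "y": 0, "z": 105, "twist": 0},
    {"jaw": 0, "x": 0, "y": 0, "z": 105, "twist": 0}
  ]
}}

```text
time_s: 9.82
tcp_pos: [0.5297, 0.0802, 0.2605]
eef_rot: [-3.134, 0.002, 1.343]
wrist_force: [0.4, -0.5, -0.2]
finger_gap: -0.0003
```

```bash
python3 - <<'E'
import wp
from wp import *
st(); Pv=np.array([.597,.060]); a=-tf([*Pv,bot.observe()["tcp_pos"][2]])[:2]; print("rel pivot",a)
wp.hx,wp.hy,wp.r=11,13.3,8.3
for d in range(-55,6,5): print(d,(F(d)).round(1),(F(d)-a).round(1))
p,d=bot.capture('scene');cv2.imwrite('pics/s10.png',cv2.resize(p[150:280,240:400,::-1],None,fx=4.6,fy=4.6,interpolation=cv2.INTER_CUBIC))
E
```

```text
9.82 tcp [0.5297 0.0802 0.2605] rot [-3.134e+00  2.000e-03  1.343e+00] F [ 0.4 -0.5 -0.2] gap -0.0003
q [ 0.42  0.27 -0.7   1.88  0.2   1.07 -0.58]
rel pivot [  4.5 -70.1]
-55 [ 15.1 -62.7] [10.6  7.4]
-50 [ 19.6 -61.8] [15.1  8.3]
-45 [ 24.5 -60.4] [20.   9.7]
-40 [ 29.5 -58.2] [25.  11.9]
-35 [ 34.6 -55.2] [30.1 14.9]
-30 [ 39.5 -51.6] [35.  18.5]
-25 [ 44.3 -47. ] [39.8 23.1]
-20 [ 48.5 -42.1] [44. 28.]
-15 [ 52.2 -37.2] [47.7 32.9]
-10 [ 55.3 -32.1] [50.8 38. ]
-5 [ 57.9 -26.8] [53.4 43.3]
0 [ 60.  -21.7] [55.5 48.4]
5 [ 61.7 -16.4] [57.2 53.7]
```

View pics/s10.png

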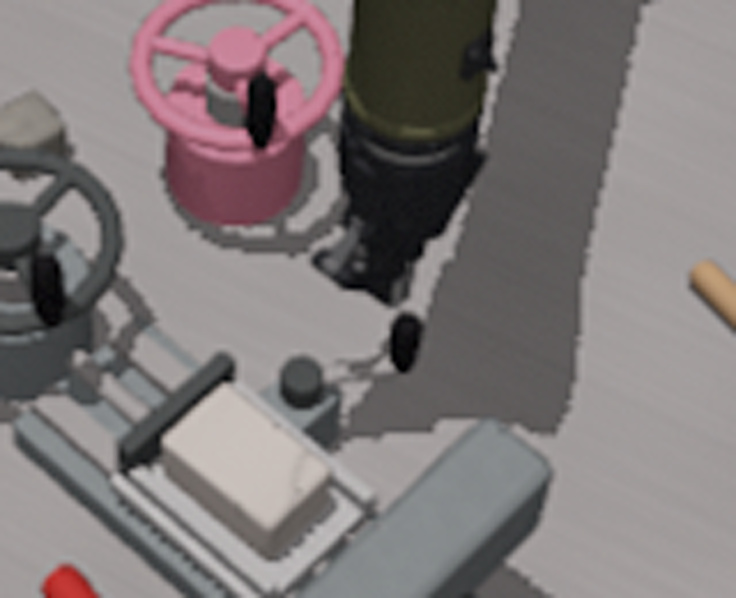

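>>> {"api": "play_rows", "payload": {
  "rows": [
    {"jaw": 0, "x": 8, "y": 6, "z": 0, "twist": 0},
    {"jaw": 0, "x": 15, "y": 8, "z": 0, "twist": 0},
    {"jaw": 0, "x": 22, "y": 10, "z": 0, "twist": 0},
    {"jaw": 0, "x": 28, "y": 14, "z": 0, "twist": 0},
    {"jaw": 0, "x": 35, "y": 18, "z": 0, "twist": 0}
  ]
}}

```text
time_s: 10.28
tcp_pos: [0.5575, 0.1119, 0.2657]
eef_rot: [3.14, 0.0, 1.344]
wrist_force: [-2.4, -0.7, 1.8]
finger_gap: -0.0003
```

>>> {"api": "play_rows", "payload": {
  "rows": [
    {"jaw": 0, "x": 5, "y": 5, "z": 0, "twist": 0},
    {"jaw": 0, "x": 9, "y": 10, "z": 0, "twist": 0},
    {"jaw": 0, "x": 13, "y": 15, "z": 0, "twist": 0},
    {"jaw": 0, "x": 16, "y": 19, "z": 0, "twist": 0},
    {"jaw": 0, "x": 16, "y": 19, "z": 0, "twist": 0}
  ]
}}

```text
time_s: 10.7
tcp_pos: [0.5799, 0.1235, 0.2647]
eef_rot: [3.141, -0.002, 1.344]
wrist_force: [-0.1, 0.2, -0.3]
finger_gap: 0.0002
```

```bash
python3 - <<'E'
from wp import *
st(); Pv=np.array([.597,.060]); a=-tf([*Pv,bot.observe()["tcp_pos"][2]])[:2]; print("rel pivot",a)
p,d=bot.capture('scene');cv2.imwrite('pics/s11.png',cv2.resize(p[150:280,240:400,::-1],None,fx=4.6,fy=4.6,interpolation=cv2.INTER_CUBIC))
E
```

```text
10.7 tcp [0.5799 0.1235 0.2647] rot [ 3.141e+00 -2.000e-03  1.344e+00] F [-0.1  0.2 -0.3] gap 0.0002
q [ 0.31  0.39 -0.68  1.74  0.27  1.11 -0.68]
rel pivot [ 58. -31.]
```

View pics/s11.png

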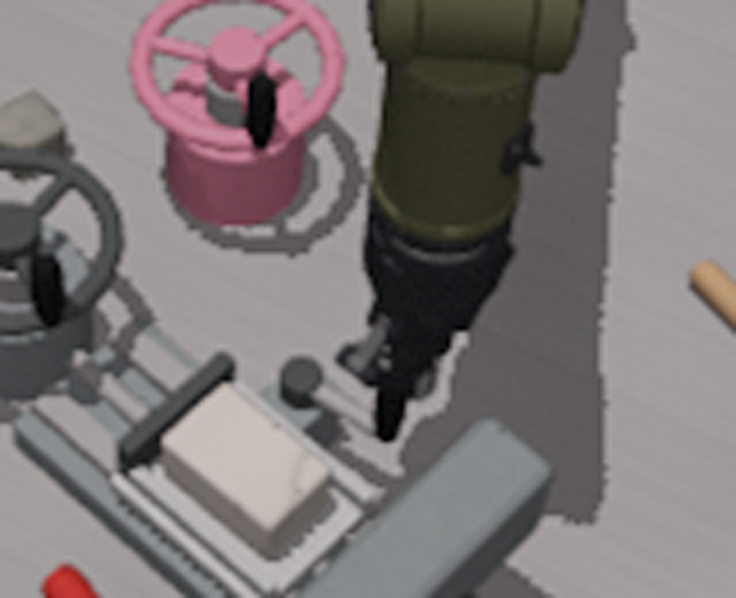

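Knob now at crop (388,415), fingers behind it and the bar nearly along the rails. I'll push on in small steps and watch the force.

>>> {"api": "play_rows", "payload": {
  "rows": [
    {"jaw": 0, "x": 1, "y": 2, "z": 0, "twist": 0},
    {"jaw": 0, "x": 2, "y": 4, "z": 0, "twist": 0},
    {"jaw": 0, "x": 2, "y": 6, "z": 0, "twist": 0},
    {"jaw": 0, "x": 2, "y": 7, "z": 0, "twist": 0},
    {"jaw": 0, "x": 2, "y": 7, "z": 0, "twist": 0}
  ]
}}

```text
time_s: 11.17
tcp_pos: [0.5863, 0.1228, 0.2645]
eef_rot: [-3.141, 0.0, 1.343]
wrist_force: [-1.5, 0.0, 0.7]
finger_gap: -0.0002
```

>>> {"api": "play_rows", "payload": {
  "rows": [
    {"jaw": 0, "x": 0, "y": 1, "z": 0, "twist": 0},
    {"jaw": 0, "x": 0, "y": 2, "z": 0, "twist": 0},
    {"jaw": 0, "x": 0, "y": 3, "z": 0, "twist": 0},
    {"jaw": 0, "x": 0, "y": 3, "z": 0, "twist": 0},
    {"jaw": 0, "x": 0, "y": 3, "z": 0, "twist": 0}
  ]
}}

```text
time_s: 11.58
tcp_pos: [0.5885, 0.1226, 0.2645]
eef_rot: [-3.14, 0.001, 1.344]
wrist_force: [-4.9, 0.9, 1.7]
finger_gap: 0.0001
```

```bash
python3 - <<'E'
from wp import *
st(); Pv=np.array([.597,.060]); a=-tf([*Pv,bot.observe()["tcp_pos"][2]])[:2]; print("rel pivot",a)
p,d=bot.capture('scene');cv2.imwrite('pics/s12.png',cv2.resize(p[150:280,240:400,::-1],None,fx=4.6,fy=4.6,interpolation=cv2.INTER_CUBIC))
E
```

```text
11.58 tcp [0.5885 0.1226 0.2645] rot [-3.140e+00  1.000e-03  1.344e+00] F [-4.9  0.9  1.7] gap 0.0001
q [ 0.31  0.41 -0.68  1.72  0.28  1.12 -0.68]
rel pivot [ 59.1 -22.3]
```

View pics/s12.png

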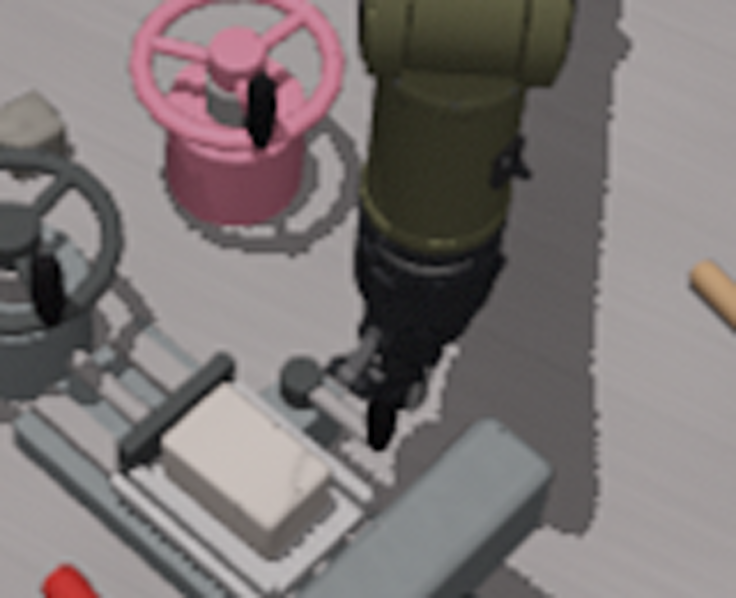

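>>> {"api": "play_rows", "payload": {
  "rows": [
    {"jaw": 0, "x": 0, "y": 1, "z": 0, "twist": 0},
    {"jaw": 0, "x": 0, "y": 2, "z": 0, "twist": 0},
    {"jaw": 0, "x": 0, "y": 2, "z": 0, "twist": 0},
    {"jaw": 0, "x": 0, "y": 2, "z": 0, "twist": 0},
    {"jaw": 0, "x": 0, "y": 2, "z": 0, "twist": 0}
  ]
}}

```text
time_s: 12.05
tcp_pos: [0.5895, 0.123, 0.2644]
eef_rot: [-3.137, 0.001, 1.345]
wrist_force: [-8.9, 2.3, 4.4]
finger_gap: 0.0003
```

```bash
python3 - <<'E'
from wp import *
st(); Pv=np.array([.597,.060]); a=-tf([*Pv,bot.observe()["tcp_pos"][2]])[:2]; print("rel pivot",a)
E
```

```text
12.05 tcp [0.5895 0.123  0.2644] rot [-3.137e+00  1.000e-03  1.345e+00] F [-8.9  2.3  4.4] gap 0.0003
q [ 0.31  0.41 -0.68  1.71  0.28  1.12 -0.68]
rel pivot [ 59.7 -21.4]
```

The force rises while the position stalls, so the lever is at its stop. I'll back off and check.

>>> {"api": "play_rows", "payload": {
  "rows": [
    {"jaw": 0, "x": 0, "y": -4, "z": 0, "twist": 0},
    {"jaw": 0, "x": 0, "y": -15, "z": 0, "twist": 0},
    {"jaw": 0, "x": 0, "y": -40, "z": 0, "twist": 0},
    {"jaw": 0, "x": 0, "y": -60, "z": -30, "twist": 0},
    {"jaw": 0, "x": 0, "y": -65, "z": -70, "twist": 0}
  ]
}}

```text
time_s: 12.47
tcp_pos: [0.5238, 0.1369, 0.3318]
eef_rot: [-3.134, 0.004, 1.346]
wrist_force: [1.0, 0.3, 0.5]
finger_gap: 0.0002
```

>>> {"api": "play_rows", "payload": {
  "rows": [
    {"jaw": 0, "x": 10, "y": -5, "z": -40, "twist": 0},
    {"jaw": 0, "x": 40, "y": -8, "z": -60, "twist": 0},
    {"jaw": 0, "x": 75, "y": -10, "z": -60, "twist": 0},
    {"jaw": 0, "x": 110, "y": -10, "z": -60, "twist": 0},
    {"jaw": 0, "x": 120, "y": -10, "z": -60, "twist": 0}
  ]
}}

```text
time_s: 12.88
tcp_pos: [0.5442, 0.2608, 0.396]
eef_rot: [3.139, -0.005, 1.349]
wrist_force: [-0.5, -0.1, -0.3]
finger_gap: -0.0
```

```bash
python3 - <<'E'
from wp import *
st()
p,d=bot.capture('scene');np.savez("s13.npz",p=p,d=d);cv2.imwrite('pics/s13.png',cv2.resize(p[140:270,200:360,::-1],None,fx=4.6,fy=4.6,interpolation=cv2.INTER_CUBIC))
p,d=bot.capture('top');np.savez("t13.npz",p=p,d=d);cv2.imwrite('pics/t13.png',cv2.resize(p[120:270,170:370,::-1],None,fx=4,fy=4,interpolation=cv2.INTER_CUBIC))
E
python3 ang.py s13.npz
```

```text
12.88 tcp [0.5442 0.2608 0.396 ] rot [ 3.139 -0.005  1.349] F [-0.5 -0.1 -0.3] gap -0.0
q [ 0.16  0.32 -0.8   1.57  0.23  1.35 -0.88]
s13.npz 22 [249.96 213.61] [ 7 12  7 14 67] (np.float64(0.06416873604729849), np.float64(54.86394419869165))
s13.npz 28 [249.94 213.04] [ 7 11  7 15 82] (np.float64(0.06249593694870415), np.float64(55.431590705502956))
s13.npz 34 [249.84 212.45] [ 6  8  9 18 93] (np.float64(0.06070847841172645), np.float64(55.85556170603226))
```

View pics/s13.png

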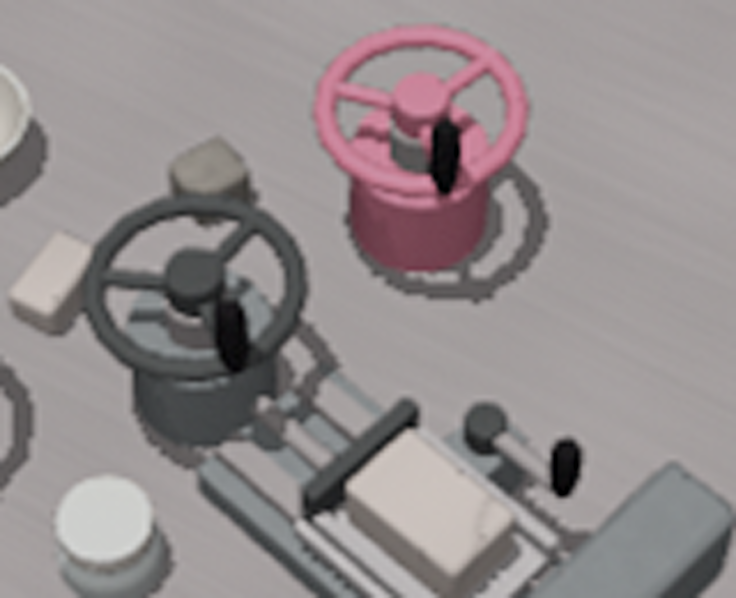

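View pics/t13.png

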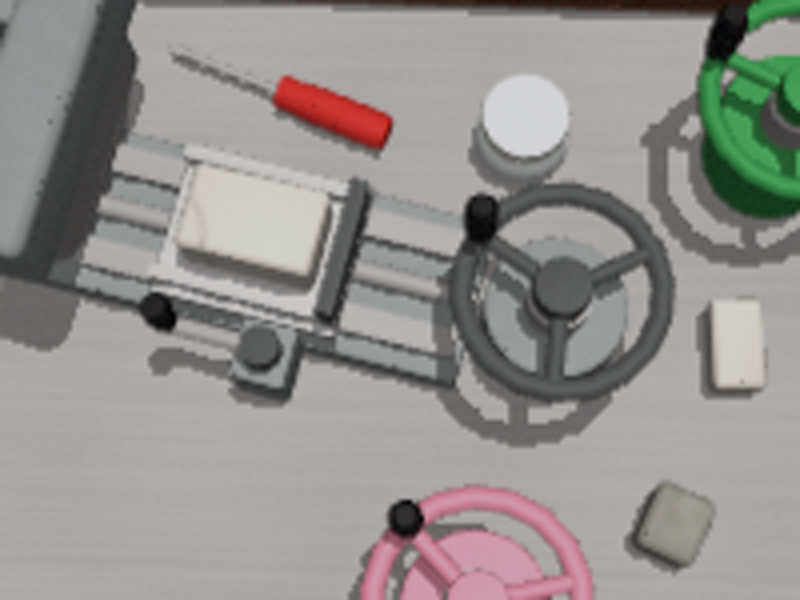

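```bash
python3 - <<'E'
from wp import *
Pv=np.array([.597,.060])
def kb(n,f,u0,u1,v0,v1):
    p=np.load(f)["p"];s=p[v0:v1,u0:u1].astype(int).max(2);m=(s<=34).astype(np.uint8)
    nn,l,t,c=cv2.connectedComponentsWithStats(m);k=1+np.argmax(t[1:,4]);cc=c[k]+[u0,v0]
    P=ray(n,*cc,.095);v=P[:2]-Pv;print(n,f,cc,t[k][4],P,np.hypot(*v),np.degrees(np.arctan2(v[1],v[0])))
kb("top","top0.npz",205,225,210,230);kb("top","t13.npz",200,220,190,206)
kb("scene","scene0.npz",318,336,210,235);kb("scene","s13.npz",314,332,230,252)
# stop measure: bar edge line vs rails in top
for (a,b) in [((75,283),(450,380)),((170,318),(240,340))]:
    A=ray("top",170+a[0]/4,120+a[1]/4,.07);B=ray("top",170+b[0]/4,120+b[1]/4,.07);print(np.degrees(np.arctan2(A[1]-B[1],A[0]-B[0])))
E
```

```text
top top0.npz [214.92 220.76] 25 [0.55707451 0.1022371  0.095     ] 0.0581207108825305 133.38842932185545
top t13.npz [210.53571429 198.71428571] 28 [0.61029285 0.11578979 0.095     ] 0.05735155229671554 76.59820438366908
scene scene0.npz [327.40350877 224.01754386] 57 [0.55680134 0.10493288 0.095     ] 0.06029010071421595 131.8170186572425
scene s13.npz [322.37931034 241.22413793] 58 [0.61032708 0.11887395 0.095     ] 0.0603635047091404 77.24512252162678
76.75678471535016
73.81149626707243
```

```bash
python3 -c "
from h import *
bot.finish_job();st()"
```

```text
the job is handed in; nothing more can be done
the job is handed in; nothing more can be done
```

I turned the grey wheel's handle one full turn clockwise with the closed fingertips. Then I pushed the lock lever's knob in to its stop, backed clear and handed the job in at about 13 s.

- **Wheel:** the scene and top views put the handle about 1.5° past its starting place; estimates ran from 0.6° to 2.3°. I did not nudge it back. The sled and its stone have shifted along the rails as expected.
- **Lever:** it turned 54.6° in the scene view and 56.8° in the top view, against 55° at the stop. It points at about 77°, the same as the rails. The force rose to about 9 N while the lever stopped moving. A rough hand-picked line along the bar in the top view read 74°, and I put that 3° gap down to picking error.
- **Surroundings:** the pot, stones, screwdriver and the green and pink wheels looked unmoved in the last pictures. I did not measure them, and the bowl and brush were outside or mostly outside those crops. After backing off, the wrist force read about zero, so the gripper was free of everything.

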